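# Clamp the cracked pole socket on its mandrel

## Robot

A 6-joint arm with a two-finger parallel gripper is mounted at the origin on the work surface. World frame = base frame: x ahead of the robot, y to its left, z up, the work surface at z = 0. Lengths are in m, angles in degrees, forces in N, time in s.
With the tool pointing down it reaches from about 0.375 to 0.9 m from the base axis. Payload 3.1 kg.
Tool frame: the origin (TCP) lies at the very end of the fingers, on their centre line; the grasp point (between the pads) lies 19 mm behind it; z points along the fingers, y is the direction in which the jaws open and shut (so a half turn about z gives the same grasp; the last joint's range is limited). The gripper opens to 87 mm and grips with 3 to 60 N. Pads are 19 mm wide; open, the fingers measure 117 mm over their backs; the gripper's body (75 mm by 190 mm) begins 51 mm behind the grasp point.
Start: joints at [60.017, 30.224, 82.088, -0, 67.689, -10.227], TCP at [0.211, 0.588, 0.223] pointing down, gripper open.
Joint ranges: [-176.69, 176.69], [-43.24, 126.21], [12.49, 139.97], [-82, 262], [0, 151.66], [-163.58, 163.58]. Speed limits (degrees/s): [159.86, 159.86, 180, 180, 180, 180].

## Interface

Orientations are given as a 3x3 rotation matrix whose columns are the frame's x, y, z axes.
In Python, from rig import bot gives the robot as it stands. The module is installed in compiled form; this text tells all that it offers.
- The arm moves only by the tool play_rows, never from a script. Its argument "targets" is a list of rows, each a list of 7 numbers: the closure, from 0 (fully open) to 1 (shut), then the shift along the world's x, y, z in m, then the turn, a rotation vector about the world's x, y, z in rad. A call has 1 to 12 rows; each row shifts and turns the commanded pose from where the row before left it; what a row does not reach is not made up. A row lasts 1/8 s, in which the tool goes at most 62.5 mm and 10.7 degrees, less where a joint would pass 70% of its speed; a pose out of reach is approached as far as the arm can. A call with a gripper value outside its range is refused whole. The fingers move at their own pace and stop on an object; the grip force is fixed at half the most. Time passes only in rows, so rows that do not move let the fingers close. It gives the time, the measured TCP pose, the force and the opening at its end, in the units of the state.
- bot.read_state(): the state, without advancing time (a new reading comes with each control period).
- bot.capture(name): name is "side" or "top" or "wrist"; returns the picture (384x512x3 uint8, blue, green, red); there is no depth.
- bot.get_calibration(name): a dict with "fx", "fy", "cx", "cy" (pixels), "R" (3x3) and "t" (3): a world point X has camera coordinates R X + t. Camera axes: x right, y down, z forward; pixel columns grow to the right and rows downward; lengths in m; the calibration is good to about 2 mm. A picture is of the moment at which its call begins: read the wrist's pose just before it. get_calibration takes no time and is no camera call; for the wrist camera it gives the pose at the moment of the call.
- bot.hand_in(): hands the job in, once; it reports no verdict.
The state is a dict: "time_s": time; "joint_positions": joint angles; "qvel": joint speeds; "tau": joint torques, N m; "position": TCP position; "tcp_rot": TCP orientation; "force": force on the tool from outside, world axes, zero at the start; "moment": the same for the moment, N m; "opening": opening from 0.0 (shut) to 1.0 (fully open).
Only numpy, scipy, OpenCV 4.12 (cv2) and the standard library are available. Lean on these libraries where they do the work, as an engineer would, in place of code of your own. Each camera call takes 0.05 s, during which the arm holds its last target. There are 200 camera calls.

## Task

The cracked plastic socket of the scope-hanger pole, standing loose between the jaws of the bar clamp, has just been glued. Push the thin mandrel fully home into the socket's bore so that the bore keeps its shape, then pump the clamp's trigger (never shove the bar or sliding jaw itself) until the sliding jaw presses the socket firmly against the fixed jaw, its sprung pad giving about two or three millimetres; squeezing with full grip would crush it. Finish while still holding the trigger squeezed so that the pressure stays on the joint; leave everything else alone.

Things in the scene. Friction and masses are not known exactly. Their poses are not given: they have to be found in the camera images.
- clamp: One-hand bar clamp, black plastic, lying flat, bolted to the table. Origin on the table under the bar's centre line in the middle of the housing (x -29 to 33, y -46 to 28 mm, 58 mm high). y runs along the bar towards the sliding jaw, x to the side where the jaws stick out, z up. The bar (36 mm up) sticks out behind to y = -128 mm, farther as it closes.
- handle_back (a point): Point on the back (clamp's -y side) of the clamp's rigid handle, 36 mm above the table, where one finger bears. The handle (22 mm thick, 32 mm high, underside 20 mm over the table) sticks out of the housing to the clamp's -x, to x = -145 mm, beside the trigger and on its -y side.
- trigger: The clamp's black trigger lever, 12 mm thick, 28 mm high, 36 mm above the table at mid-height. Origin on its pivot (x 16, y 0 mm in the clamp's frame); the lever runs along its own -x axis, 50 to 158 mm from the pivot, with a small hook at the tip on its +y side.
- trigger_front (a point): Point on the front (+y side) of the trigger, 111 mm from its pivot, 36 mm above the table: where the other finger bears. It lies about 66 mm from handle_back at rest and 36 mm when fully squeezed; squeezing moves it 30 mm towards the handle (the clamp's -y).
- trigger_swing (a joint): Angle of the trigger: 0 at rest, 0.27 rad fully squeezed; a spring (3 to 4 N at trigger_front) returns it when let go. Each full squeeze draws the bar 6 mm in (one ratchet tooth, after some lost motion); as the trigger returns the pawl clicks over the teeth and the bar stays. 1 N at trigger_front, beyond the spring, gives about 2.9 N at the jaw, less 8 N for the brake; the full last squeeze would give over 45 N.
- bar: The clamp's steel bar (20 x 10 mm, toothed edge) with its black sliding jaw (94 x 16 mm, 50 mm high) at the +y end. Not to be pushed: it is moved by the trigger only. Its origin coincides with the clamp's when the slide reads 0.
- bar_slide (a joint): How far the bar has been drawn in, m: 0 fully open (82 mm between the jaws' faces), starts between 0 and 0.018 and grows as it closes. A brake of about 8 N is all that holds it: when the trigger is let go, the pressure on the work falls below 8 N, which is too little.
- pad: Rubber-faced pad of the sliding jaw, 46 x 40 mm, 12 mm thick, spring-backed: it gives 1 mm per 12 N, at most 7 mm. Firm pressure is 12 N or more (it has given over 1 mm, seen as the 11 mm gap to the jaw behind closing); over 45 N the socket is crushed. Origin in the middle of its face, 28 mm above the table; the face looks to the clamp's -y.
- fixed_face (a point): Middle of the fixed jaw's rubber face (46 x 40 mm), 28 mm above the table; the face looks to the clamp's +y.
- socket: The pole socket: grey plastic block, 44 mm (x) by 50 mm (y, along the clamp's bar) by 50 mm high, about 150 g, standing loose on the table between the jaws, origin at the centre of its underside. A hairline crack runs across its top through the bore.
- bore_mouth (a point): Centre of the mouth of the socket's vertical bore, on its top face, 50 mm above the table. Bore 10 mm across, blind, 41 mm deep.
- mandrel: The thin mandrel: upright steel rod 8 mm across, 42 mm long, with a round (ball) nose, under an aluminium head 18 mm across and 44 mm high; about 60 g. Origin at its lower tip, z up along it. Standing in the stand, or fully home in the socket, its tip rests on the bottom of the hole, 9 mm above the underside, and its head is 1 mm clear of the top.
- mandrel_head (a point): Centre of the thin mandrel's head, 64 mm above its tip and 22 mm above the head's underside: where to grip it.
- stand: Fixed aluminium stand for the two mandrels, 60 x 120 mm, 50 mm high, holes 41 mm deep, origin at the centre of its underside; the thin mandrel stands at y = -30 mm, the thick one at y = +30 mm of its frame.
- big_mandrel: A thicker mandrel (15 mm rod, head 28 mm across), not wanted, stays in the stand. Origin at its lower tip.
- jar: Glass suction jar with black lid, 80 mm across, about 130 mm high, bystander. Origin at the centre of its underside.
- screwdriver: Screwdriver lying on the table, bystander.
- glue: Small white bottle 32 mm across, 75 mm high, bystander. Origin at the centre of its underside.
Mind the look-alikes: they are no part of the job. Of the things like the socket, leave any that is turquoise; of the rest the smaller one is meant.

How it is judged (in metres and radians):
On the way, in this order (a step that is already met when the one before it is completed fails the run):
1. the thin mandrel is fully home in the socket's bore while the sliding jaw does not yet press (horizontal distance between mandrel and socket below 0.004 m and z of mandrel in the frame of socket below 0.012 m and angle between the z axis of mandrel and the z axis of socket, either way round below 0.12 rad and contact force between pad and socket below 1 N), for 0.2 s.
2. the trigger is squeezed and the sliding jaw presses the socket against the fixed jaw (contact force between pad and socket above 12 N and contact force between the fingers and trigger above 4 N), for 0.3 s.
At the end, for the whole second after the job is handed in: The fingers hold the trigger squeezed (over 4 N); the pad presses the socket with 12 to 45 N; the socket, not touched by the fingers, is upright, still and against the fixed jaw (centre within 35 mm of its face's middle); the thin mandrel stands let go in the bore, tip within 3 mm of the bottom (all of step 2 and contact force between pad and socket below 45 N and contact force between the fingers and mandrel below 0.1 N and horizontal distance between mandrel and socket below 0.004 m and z of mandrel in the frame of socket below 0.012 m and angle between the z axis of mandrel and the z axis of socket, either way round below 0.12 rad and angle between socket's own z axis and vertical below 0.1 rad and linear speed of socket below 0.01 m/s and contact force between the fingers and socket below 0.5 N and horizontal distance between socket and fixed_face below 0.035 m); the arm keeps its last pose, push and grip.
It fails at once if the socket is crushed: the sliding jaw presses it with more than 45 N (contact force between pad and socket above 45 N).
It fails at once if the robot pushes the bar or sliding jaw itself (contact force between any of the fingers, the arm and bar above 3 N).
It fails at once if the socket is lifted or tipped (angle between socket's own z axis and vertical above 0.3 rad or height (world z) of socket above 0.02 m).
It fails at once if a bystander is disturbed (distance of big_mandrel from where it was at the start of the episode above 0.02 m or distance of any of jar, screwdriver, glue from where it was at the start of the episode above 0.03 m).
It also fails if it takes over 61 s, if anything falls off the work surface, if the arm or the gripper's body presses on something with over 40 N, if the wrist force passes 120 N, or if a joint passes its speed limit or range.

## Working session

There is one attempt and no reset: what is moved stays moved. The work goes in short steps, Python scripts to look and compute and a tool call to move; the robot and the scene stay as the last step left them, time stands still between calls to the robot, and variables do not carry over. Pictures are saved under pics/ and viewed, about 8 in all and at most 12, crops included, and the job is handed in when it is done.

Besides the shell and the picture viewer there is one more tool, called after "Emit:" as name(argument=value, ...) on one line, values as JSON. play_rows: Moves the arm, as the interface text tells. Its arguments: {"type":"object","properties":{"targets":{"type":"array","items":{"type":"array","items":{"type":"number"}}}},"required":["targets"]}

```bash
mkdir -p pics
cat > h.py <<'E'
import numpy as np, cv2
from rig import bot
def ray(name,u,v,c=None):
    c=c or bot.get_calibration(name); R=np.array(c["R"]);t=np.array(c["t"])
    d=R.T@np.array([(u-c["cx"])/c["fx"],(v-c["cy"])/c["fy"],1.]); return -R.T@t,d
def atz(name,u,v,z,c=None):
    o,d=ray(name,u,v,c); return o+d*(z-o[2])/d[2]
def proj(name,X,c=None):
    c=c or bot.get_calibration(name); p=np.array(c["R"])@np.array(X)+np.array(c["t"])
    return np.array([c["fx"]*p[0]/p[2]+c["cx"],c["fy"]*p[1]/p[2]+c["cy"]])
E
python3 - <<'E'
from h import *
for n in("top","side"):
    cv2.imwrite(f"pics/{n}0.png",cv2.resize(bot.capture(n),(800,600),interpolation=cv2.INTER_CUBIC))
    c=bot.get_calibration(n);print(n,c["fx"],np.round(c["R"],3).tolist(),np.round(-np.array(c["R"]).T@np.array(c["t"]),3))
print(bot.read_state())
E
```

```text
top 365.7936481840561 [[-0.008, -1.0, 0.016], [-0.996, 0.007, -0.087], [0.087, -0.016, -0.996]] [ 0.483 -0.008  1.144]
side 401.4703111333638 [[0.712, -0.702, 0.021], [-0.386, -0.416, -0.823], [0.586, 0.578, -0.567]] [ 0.034 -0.55   0.592]
{'time_s': 0.1, 'joint_positions': array([ 6.00164175e+01,  3.02737157e+01,  8.21479411e+01, -5.62580267e-04,
        6.76877662e+01, -1.02284314e+01]), 'qvel': array([ 0.073582  , -0.088967  , -0.1874662 ,  0.01659144, -0.10305261,
        0.08062475]), 'tau': array([-2.92110008e-04, -4.40984774e+01, -1.77150339e+01,  6.34546462e-02,
        5.33878268e-02, -1.80129950e-05]), 'position': array([0.2109123 , 0.58765736, 0.22167478]), 'tcp_rot': array([[-9.41146738e-01,  3.37996925e-01, -9.46553715e-04],
       [ 3.37998089e-01,  9.41145334e-01, -1.65874104e-03],
       [ 3.30195244e-04, -1.88105206e-03, -9.99998176e-01]]), 'force': array([ 0.6742711 ,  0.22356659, -0.18216588]), 'moment': array([-0.01712098,  0.05797105, -0.00925133]), 'opening': 1.0003497434514355}
```

View pics/top0.png

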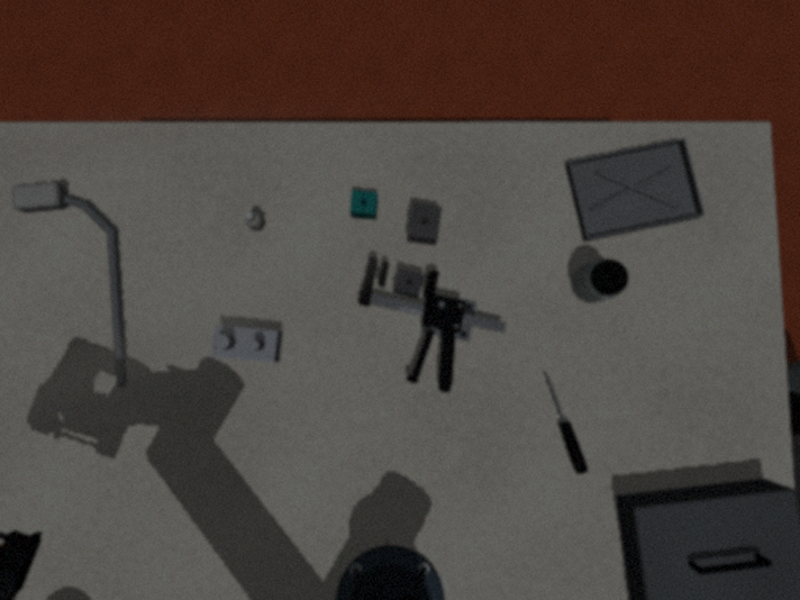

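View pics/side0.png

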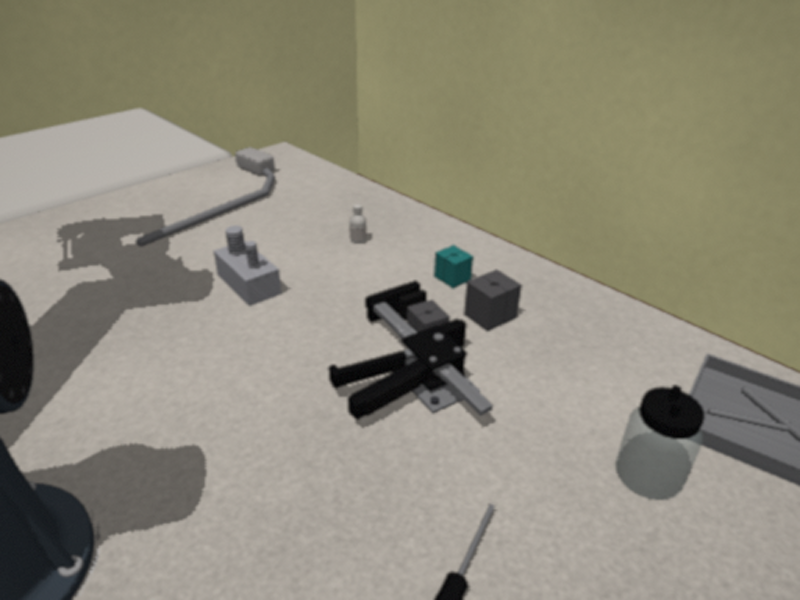

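The top view shows the clamp at about (440,315), with its bar running to the left and the handles pointing down. The small grey socket is at (407,278) between the jaws. The stand is at (246,342), with the thin mandrel on the right at (258,341). The side view agrees. Next I turn these pixels into positions.

Run:
```python
from h import *
k=1/1.5625
for n,u,v,z in [("top thin",258,339,.095),("top big",226,338,.095),("top socket mouth",408,279,.05),("top bar end",503,326,.036),("top bar jaw end",372,297,.036),("top handle tip",446,388,.045),("top trig tip",411,379,.045),("side thin",252,244,.095),("side big",235,229,.095),("side socket mouth",429,312,.05),("side bar end",490,410,.036),("side trig tip",333,372,.05),("side handle tip",355,405,.05)]:
    print(n,np.round(atz(n.split()[0],u*k,v*k,z),4))
def tri(a,b):
    A=[];B=[]
    for n,(u,v) in(("top",a),("side",b)):
        o,d=ray(n,u*k,v*k);d/=np.linalg.norm(d);P=np.eye(3)-np.outer(d,d);A.append(P);B.append(P@o)
    return np.linalg.lstsq(np.vstack(A),np.hstack(B),rcond=None)[0]
print("lamp",tri((122,382),(142,240)),tri((112,232),(268,190)))
c=bot.get_calibration("wrist");s=bot.read_state();T=np.array(s["tcp_rot"])
print("cam in tcp",T.T@(-np.array(c["R"]).T@np.array(c["t"])-s["position"]),np.round(np.array(c["R"])@T,3),c["fx"])
```

```text
top thin [0.4999 0.2374 0.095 ]
top big [0.5022 0.2955 0.095 ]
top socket mouth [ 0.6135 -0.0385  0.05  ]
top bar end [ 0.5221 -0.2226  0.036 ]
top bar jaw end [0.5804 0.0315 0.036 ]
top handle tip [ 0.4046 -0.1091  0.045 ]
top trig tip [ 0.4222 -0.0425  0.045 ]
side thin [0.4907 0.2358 0.095 ]
side big [0.4985 0.2976 0.095 ]
side socket mouth [ 0.6093 -0.0445  0.05  ]
side bar end [ 0.5253 -0.2296  0.036 ]
side trig tip [ 0.4182 -0.0517  0.05  ]
side handle tip [ 0.3985 -0.1177  0.05  ]
lamp [0.42209798 0.5174365  0.01343338] [0.71982426 0.54446275 0.01500709]
cam in tcp [ 0.06610981 -0.00097417 -0.16233197] [[-0.     1.    -0.   ]
 [-0.97  -0.    -0.244]
 [-0.244  0.     0.97 ]] 309.44477399018194
```

Emit:
play_rows(targets=[[0,0.032,-0.039,0.002,0,0,-0.146],[0,0.032,-0.039,0.002,0,0,-0.146],[0,0.032,-0.039,0.002,0,0,-0.146],[0,0.032,-0.039,0.002,0,0,-0.146],[0,0.032,-0.039,0.002,0,0,-0.146],[0,0.032,-0.039,0.002,0,0,-0.146],[0,0.032,-0.039,0.002,0,0,-0.146],[0,0.031,-0.039,0.002,0,0,-0.146],[0,0.031,-0.039,0.002,0,0,-0.146],[0,0,0,0,0,0,0],[0,0,0,0,0,0,0]])

```text
time_s: 1.48
position: [0.4965, 0.2371, 0.2401]
tcp_rot: [[0.088, 0.996, -0.002], [0.996, -0.088, 0.0], [-0.0, -0.002, -1.0]]
force: [-0.0, 1.4, -0.6]
opening: 1.0
```

Run:
```python
from h import *
s=bot.read_state();print(s["position"],s["tcp_rot"],s["time_s"],s["force"])
im=bot.capture("wrist");np.save("w1.npy",bot.get_calibration("wrist"),allow_pickle=True)
cv2.imwrite("pics/w1.png",cv2.resize(im,(800,600),interpolation=cv2.INTER_CUBIC))
```

```text
[0.49652514 0.2371212  0.24005537] [[ 8.78743023e-02  9.96129974e-01 -1.78375764e-03]
 [ 9.96131565e-01 -8.78743644e-02  4.36877417e-05]
 [-1.13227900e-04 -1.78069632e-03 -9.99998408e-01]] 1.475 [-0.02640401  1.38669805 -0.57550819]
```

View pics/w1.png

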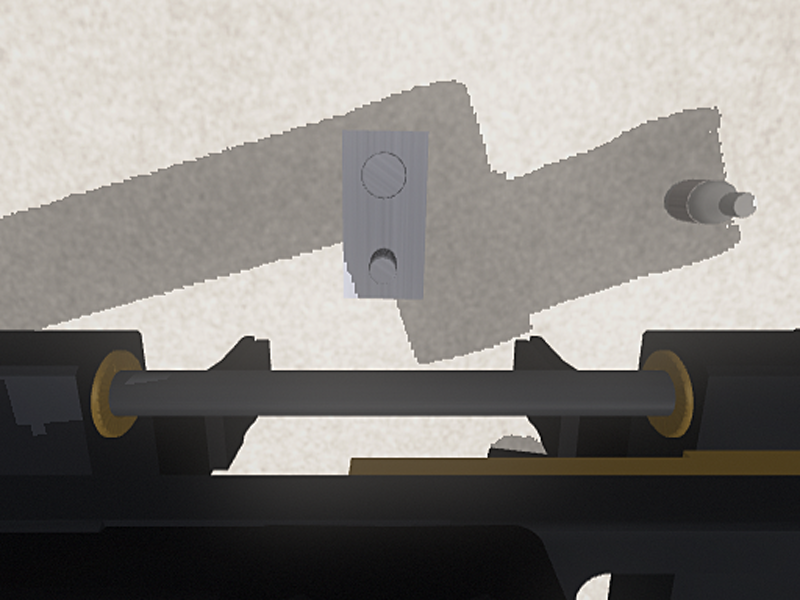

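The wrist view shows the thin head's top at about (383,270), the big head at (384,175), and the stand's long edges vertical in the picture. The arm casts a broad shadow.

Run:
```python
from h import *
c=np.load("w1.npy",allow_pickle=True).item();k=1/1.5625
a=atz("wrist",383*k,270*k,.095,c);b=atz("wrist",384*k,175*k,.095,c)
print(a,b,b-a,np.linalg.norm(b-a))
print([atz("wrist",u*k,v*k,.05,c).round(4) for u,v in((344,131),(428,131),(424,299))])
```

```text
[0.49094601 0.24341778 0.095     ] [0.4969954 0.3027437 0.095    ] [0.00604939 0.05932593 0.        ] 0.059633552107543716
[array([0.4714, 0.3346, 0.05  ]), array([0.5293, 0.3295, 0.05  ]), array([0.5181, 0.21  , 0.05  ])]
```

Emit:
play_rows(targets=[[0,-0.005,0.006,-0.04,0,0,0],[0,0,0,-0.05,0,0,0],[0,0,0,-0.05,0,0,0],[0,0,0,-0.03,0,0,0],[0,0,0,-0.014,0,0,0],[0,0,0,0,0,0,0],[0.5,0,0,0,0,0,0],[0.7,0,0,0,0,0,0],[0.9,0,0,0,0,0,0],[0.9,0,0,0,0,0,0],[0.9,0,0,0,0,0,0]])

```text
time_s: 2.9
position: [0.4923, 0.2432, 0.0567]
tcp_rot: [[0.088, 0.996, 0.0], [0.996, -0.088, 0.0], [0.0, 0.0, -1.0]]
force: [0.0, 0.3, -0.5]
opening: 0.518
```

Emit:
play_rows(targets=[[0.95,0,0,0,0,0,0],[0.95,0,0,0,0,0,0],[0.95,0,0,0,0,0,0],[0.95,0,0,0,0,0,0],[0.95,0,0,0,0,0,0]])

```text
time_s: 3.52
position: [0.4918, 0.2432, 0.0564]
tcp_rot: [[0.088, 0.996, -0.001], [0.996, -0.088, -0.0], [-0.0, -0.001, -1.0]]
force: [-0.4, 0.3, -0.1]
opening: 0.198
```

Emit:
play_rows(targets=[[0.95,0,0,0.03,0,0,0],[0.95,0,0,0.06,0,0,0],[0.95,0,0,0.06,0,0,0],[0.95,0.015,-0.05,0,0,0,-0.02],[0.95,0.015,-0.05,0,0,0,-0.02],[0.95,0.015,-0.05,0,0,0,-0.02],[0.95,0.015,-0.05,0,0,0,-0.02],[0.95,0.015,-0.05,0,0,0,-0.02],[0.95,0.015,-0.05,0,0,0,-0.02],[0.95,0.015,-0.05,0,0,0,-0.02],[0.95,0,0,0,0,0,0],[0.95,0,0,0,0,0,0]])

```text
time_s: 5.03
position: [0.5965, -0.1065, 0.2061]
tcp_rot: [[0.227, 0.974, -0.001], [0.974, -0.227, 0.001], [0.001, -0.002, -1.0]]
force: [-0.5, 0.3, -0.4]
opening: 0.2
```

Run:
```python
from h import *
s=bot.read_state();print(s["position"],s["time_s"],s["force"],s["opening"])
im=bot.capture("wrist");np.save("w2.npy",bot.get_calibration("wrist"),allow_pickle=True)
cv2.imwrite("pics/w2.png",cv2.resize(im,(800,600),interpolation=cv2.INTER_CUBIC))
```

```text
[ 0.59652384 -0.10645167  0.20607694] 5.025 [-0.46245929  0.25911117 -0.374832  ] 0.20003420927760568
```

View pics/w2.png

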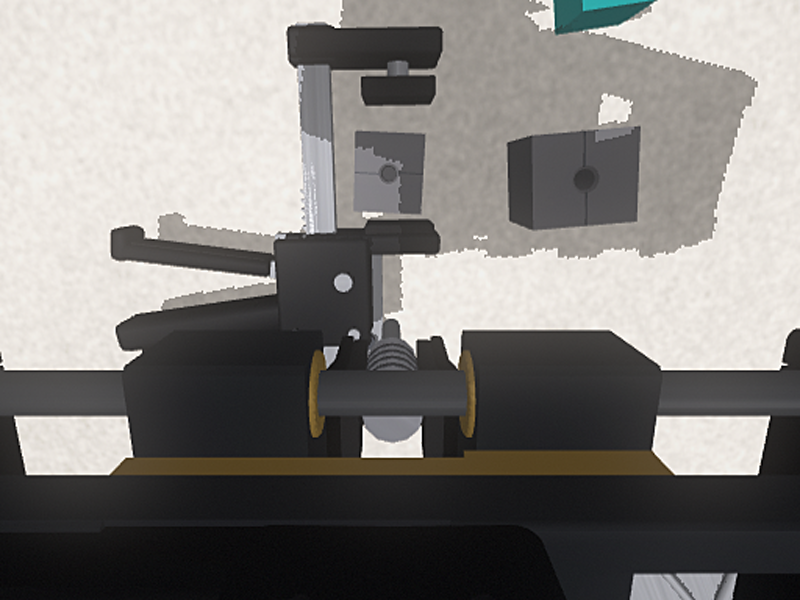

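The wrist view shows the bore mouth at (388,173). The pad face is at about row 105, the socket spans rows 131–213, and the fixed face is at about row 222. The pivot screw is at (343,282), and the rod's nose at about (391,323).

Run:
```python
from h import *
c=np.load("w2.npy",allow_pickle=True).item();k=1/1.5625
for n,u,v,z in[("bore",388,173,.05),("sock tl",356,131,.05),("tr",425,134,.05),("br",423,213,.05),("bl",355,211,.05),
 ("pivot",343,282,.058),("nose",391,325,.1627),("headtop?",391,428,.2447),("pad L bottom",361,105,.048),("pad R bottom",435,105,.048),("jaw top L",289,67,.05),("jaw top R",441,68,.05),
 ("fix L",367,222,.05),("fix R",438,226,.05),("bar L",306,236,.041),("bar R",336,234,.041),("bar L top",300,68,.041),("bar R top",330,68,.041),
 ("trig tip front",112,230,.05),("trig front mid",200,240,.05),("trig front root",272,254,.05),("handle front tip",120,324,.052),("handle front root",277,296,.052),("handle back tip",125,349,.05)]:
    print(n,atz("wrist",u*k,v*k,z,c)[:2].round(4))
```

```text
bore [ 0.6091 -0.0406]
sock tl [ 0.5954 -0.0113]
tr [ 0.6371 -0.0228]
br [ 0.6256 -0.0704]
bl [ 0.5828 -0.0591]
pivot [ 0.5646 -0.1017]
nose [ 0.5963 -0.1055]
headtop? [ 0.5954 -0.1101]
pad L bottom [0.6021 0.0031]
pad R bottom [ 0.6469 -0.0073]
jaw top L [0.5647 0.0337]
jaw top R [0.6545 0.0123]
fix L [ 0.5887 -0.0678]
fix R [ 0.6334 -0.0808]
bar L [ 0.5455 -0.0684]
bar R [ 0.5657 -0.0716]
bar L top [0.5699 0.0337]
bar R top [0.5882 0.0295]
trig tip front [ 0.4241 -0.0351]
trig front mid [ 0.4784 -0.0544]
trig front root [ 0.5221 -0.0741]
handle front tip [ 0.4074 -0.0969]
handle front root [ 0.5178 -0.1021]
handle back tip [ 0.4029 -0.1153]
```

Emit:
play_rows(targets=[[0.95,0.0065,0.033,0,0,0,0],[0.95,0.0065,0.0328,0,0,0,0],[0.95,0,0,-0.045,0,0,0],[0.95,0,0,-0.04,0,0,0],[0.95,0,0,-0.016,0,0,0],[0.95,0,0,0,0,0,0],[0.95,0,0,0,0,0,0]])

```text
time_s: 5.95
position: [0.6114, -0.041, 0.1071]
tcp_rot: [[0.226, 0.974, 0.003], [0.974, -0.226, -0.001], [-0.0, 0.003, -1.0]]
force: [0.7, -0.0, 0.1]
opening: 0.199
```

Run:
```python
from h import *
s=bot.read_state();print(s["position"],s["time_s"],s["force"],s["opening"])
im=bot.capture("wrist");np.save("w3.npy",bot.get_calibration("wrist"),allow_pickle=True)
x,y=190,150
cv2.imwrite("pics/w3.png",cv2.resize(im[y:y+110,x:x+130],None,fx=5,fy=5,interpolation=cv2.INTER_CUBIC))
```

```text
[ 0.61141737 -0.04098488  0.10709968] 5.95 [ 0.71286388 -0.01537995  0.14464894] 0.19885888709749017
```

View pics/w3.png

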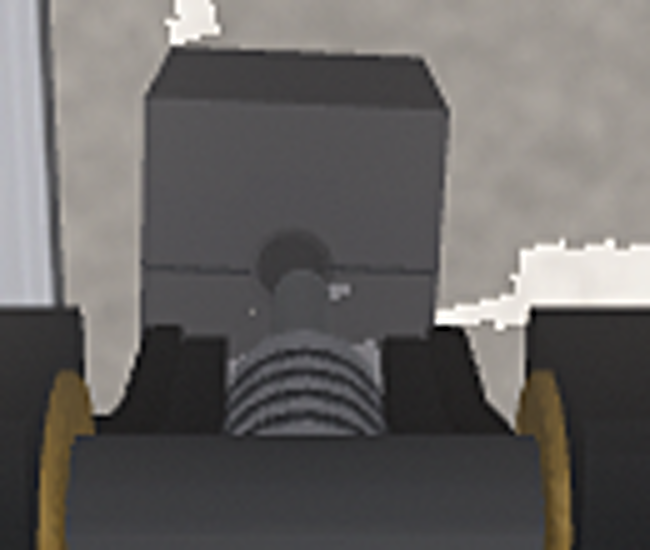

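Run:
```python
from h import *
c=np.load("w3.npy",allow_pickle=True).item()
for u,v,z in((300,292,.0637),(294,268,.05)): print(atz("wrist",190+u/5,150+v/5,z,c))
s=bot.read_state();print(s["position"],s["force"])
```

```text
[ 0.61139183 -0.04129424  0.0637    ]
[ 0.61041392 -0.04171205  0.05      ]
[ 0.61151619 -0.04120329  0.10731481] [-0.13068243 -0.91666509 -1.22258988]
```

Emit:
play_rows(targets=[[0.95,-0.001,-0.0005,0,0,0,0],[0.95,0,0,-0.005,0,0,0],[0.95,0,0,-0.005,0,0,0],[0.95,0,0,-0.005,0,0,0],[0.95,0,0,0,0,0,0]])

```text
time_s: 6.62
position: [0.6088, -0.0414, 0.0898]
tcp_rot: [[0.226, 0.974, -0.001], [0.974, -0.226, 0.0], [0.0, -0.001, -1.0]]
force: [0.7, -0.2, -0.8]
opening: 0.197
```

Emit:
play_rows(targets=[[0.95,0,0,-0.008,0,0,0],[0.95,0,0,-0.008,0,0,0],[0.95,0,0,-0.008,0,0,0],[0.95,0,0,-0.005,0,0,0],[0.95,0,0,-0.003,0,0,0],[0.95,0,0,0,0,0,0],[0.95,0,0,0,0,0,0]])

```text
time_s: 7.5
position: [0.6094, -0.0416, 0.0588]
tcp_rot: [[0.226, 0.974, 0.001], [0.974, -0.226, -0.0], [-0.0, 0.001, -1.0]]
force: [-0.5, -0.1, -0.1]
opening: 0.2
```

Emit:
play_rows(targets=[[0.95,0,0,-0.002,0,0,0],[0.95,0,0,0,0,0,0],[0.55,0,0,0,0,0,0],[0.55,0,0,0,0,0,0],[0.55,0,0,0,0,0,0],[0.55,0,0,0,0,0,0]])

```text
time_s: 8.25
position: [0.6093, -0.0415, 0.0566]
tcp_rot: [[0.226, 0.974, 0.0], [0.974, -0.226, -0.0], [-0.0, 0.0, -1.0]]
force: [0.5, 0.1, -0.7]
opening: 0.447
```

Emit:
play_rows(targets=[[0.55,0,0,0.03,0,0,0],[0.55,0,0,0.06,0,0,0],[0.55,0,0,0.06,0,0,0],[0.2,-0.006,-0.031,0,0,0,0],[0,-0.006,-0.031,0,0,0,0],[0,0,0,0,0,0,0]])

```text
time_s: 9.0
position: [0.5969, -0.1054, 0.2068]
tcp_rot: [[0.229, 0.973, 0.0], [0.973, -0.229, -0.001], [-0.0, 0.001, -1.0]]
force: [0.2, -0.1, 0.0]
opening: 0.706
```

Run:
```python
from h import *
s=bot.read_state();print(s["position"],s["time_s"],s["force"],s["opening"])
im=bot.capture("wrist");np.save("w4.npy",bot.get_calibration("wrist"),allow_pickle=True)
cv2.imwrite("pics/w4.png",cv2.resize(im[0:230,50:310],None,fx=3,fy=2.6*3/2.6,interpolation=cv2.INTER_CUBIC)[:600])
```

```text
[ 0.5969478  -0.10538662  0.20684702] 9.0 [ 0.17421422 -0.07040921  0.01109536] 0.705698215459212
```

View pics/w4.png

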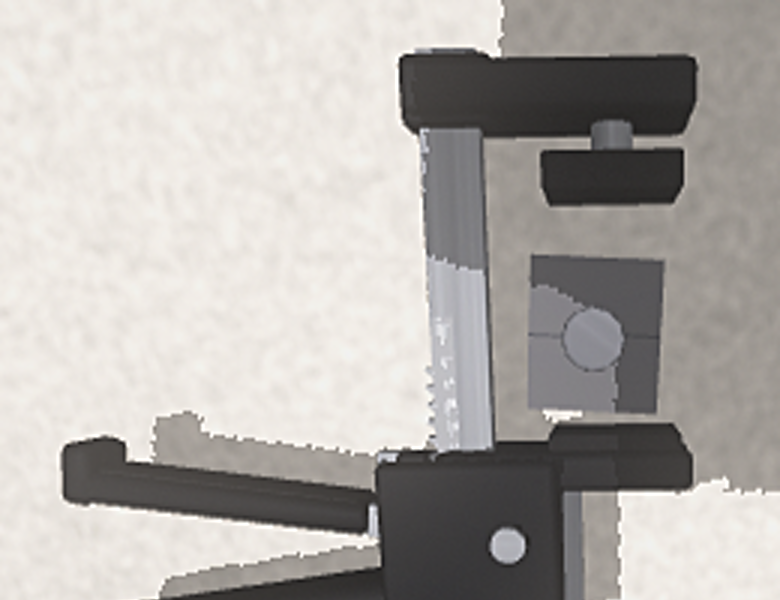

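The mandrel head sits centred over the bore and close to the socket's top, upright. Next: turn and go above the trigger and handle.

Emit:
play_rows(targets=[[0,-0.0156,0.0025,0,0,0,0.174],[0,-0.0156,0.0025,0,0,0,0.174],[0,-0.0156,0.0025,0,0,0,0.174],[0,-0.0156,0.0025,0,0,0,0.174],[0,-0.0156,0.0025,0,0,0,0.174],[0,-0.0156,0.0025,0,0,0,0.174],[0,-0.0156,0.0025,0,0,0,0.174],[0,-0.0156,0.0025,-0.03,0,0,0.174],[0,-0.0156,0.0025,-0.06,0,0,0.174],[0,0,0,0,0,0,0],[0,0,0,0,0,0,0]])

```text
time_s: 10.42
position: [0.4585, -0.0811, 0.1176]
tcp_rot: [[-0.973, 0.233, 0.002], [0.233, 0.973, -0.001], [-0.002, -0.0, -1.0]]
force: [-0.2, -0.4, 0.2]
opening: 0.997
```

Run:
```python
from h import *
s=bot.read_state();print(s["position"],s["time_s"],s["force"],s["opening"],s["tcp_rot"][:2])
im=bot.capture("wrist");np.save("w5.npy",bot.get_calibration("wrist"),allow_pickle=True)
cv2.imwrite("pics/w5.png",cv2.resize(im,(800,600),interpolation=cv2.INTER_CUBIC))
```

```text
[ 0.45854466 -0.08112206  0.11760977] 10.425 [-0.17619244 -0.39189653  0.18248809] 0.9971018343371283 [[-9.72593305e-01  2.32501324e-01  2.32317560e-03]
 [ 2.32500055e-01  9.72596049e-01 -8.05828974e-04]]
```

View pics/w5.png

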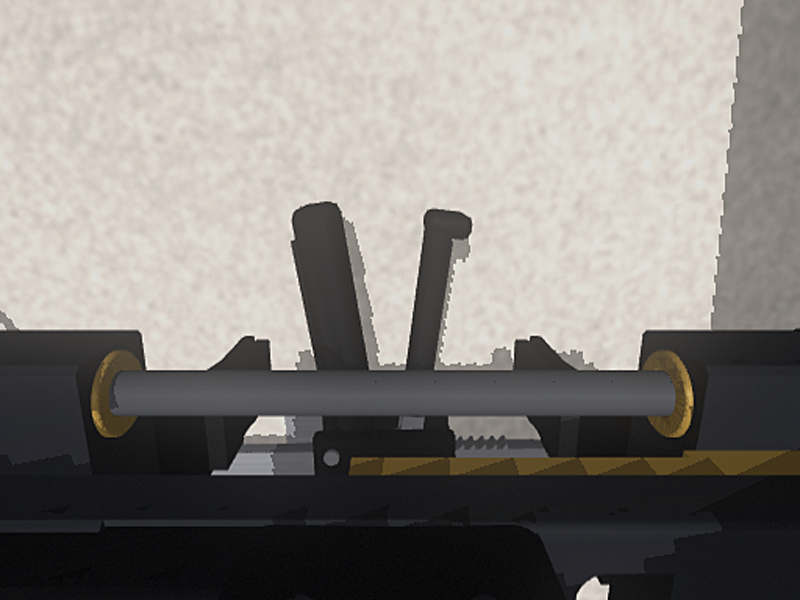

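The handle is left of centre (columns ~303–365 at row 335) and the trigger at columns ~410–438, both between the open fingertips (270 and 515).

Run:
```python
from h import *
c=np.load("w5.npy",allow_pickle=True).item();k=1/1.5625
O=np.array([.549,-.098]);C=np.array([[.973,-.232],[.232,.973]])
for n,u,v,z in[("hb tip",293,238,.046),("hb",309,340,.046),("hf tip",341,210,.052),("hf",365,345,.052),("tf under hook",449,245,.05),("tf",437,345,.05),("tb",408,345,.05),("tcp",0,0,0)]:
    X=atz("wrist",u*k,v*k,z,c)[:2] if u else np.array([.4585,-.0811]); print(n,X.round(4),(C@(X-O)).round(4))
```

```text
hb tip [ 0.4131 -0.1206] [-0.127  -0.0535]
hb [ 0.4653 -0.1273] [-0.0746 -0.048 ]
hf tip [ 0.4052 -0.0938] [-0.1409 -0.0292]
hf [ 0.4725 -0.0993] [-0.0741 -0.019 ]
tf under hook [ 0.4333 -0.048 ] [-0.1241  0.0219]
tf [ 0.4817 -0.0642] [-0.0734  0.0173]
tb [ 0.4783 -0.0784] [-0.0734  0.0026]
tcp [ 0.4585 -0.0811] [-0.092  -0.0046]
```

Emit:
play_rows(targets=[[0,-0.0015,-0.0063,-0.03,0,0,0],[0,0,0,-0.03,0,0,0],[0,0,0,-0.01,0,0,0],[0,0,0,-0.005,0,0,0],[0,0,0,0,0,0,0]])

```text
time_s: 11.1
position: [0.4562, -0.0875, 0.0423]
tcp_rot: [[-0.973, 0.231, 0.002], [0.231, 0.973, -0.001], [-0.002, -0.0, -1.0]]
force: [-0.8, -0.4, 0.4]
opening: 1.0
```

Run:
```python
from h import *
s=bot.read_state();print(s["position"],s["time_s"],s["force"],s["opening"])
im=bot.capture("wrist");np.save("w6.npy",bot.get_calibration("wrist"),allow_pickle=True)
cv2.imwrite("pics/w6.png",cv2.resize(im[100:330,120:380],None,fx=3,fy=3,interpolation=cv2.INTER_CUBIC)[:600])
```

```text
[ 0.45617536 -0.08754997  0.04233253] 11.1 [-0.7844983  -0.3865204   0.41304194] 0.9995601477011073
```

View pics/w6.png

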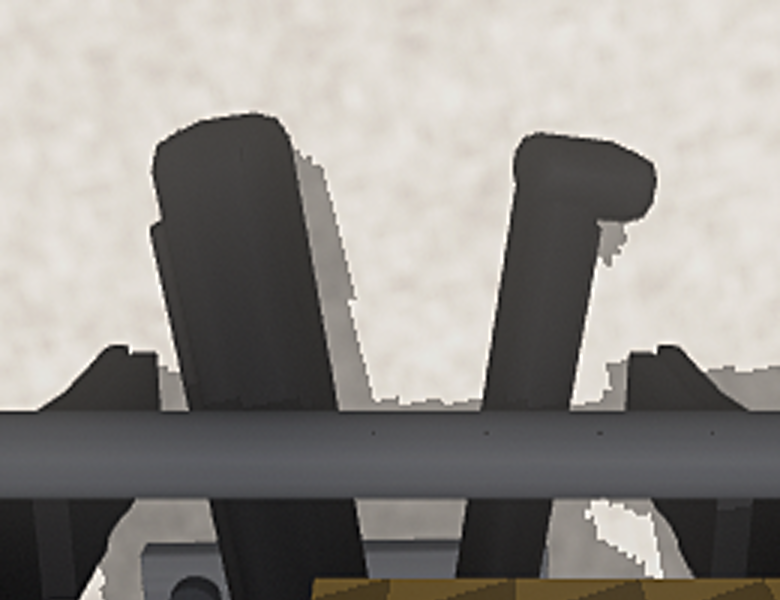

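Both fingers straddle handle and trigger with no contact: about 3 mm free at the handle and about 9 mm at the trigger. Go down and start pulling the trigger with the arm, watching the force.

Emit:
play_rows(targets=[[0,0,0,-0.012,0,0,0],[0,0,0,-0.01,0,0,0],[0,-0.0019,-0.0078,0,0,0,0],[0,-0.0019,-0.0078,0,0,0,0],[0,-0.0012,-0.0049,0,0,0,0],[0,0,0,0,0,0,0]])

```text
time_s: 11.9
position: [0.4494, -0.1078, 0.0195]
tcp_rot: [[-0.973, 0.232, -0.001], [0.232, 0.973, 0.001], [0.002, 0.0, -1.0]]
force: [0.1, 3.1, -2.2]
opening: 1.0
```

Emit:
play_rows(targets=[[0,-0.0019,-0.0078,0,0,0,0],[0,-0.0012,-0.0049,0,0,0,0],[0,0,0,0,0,0,0]])

```text
time_s: 12.28
position: [0.4462, -0.1199, 0.0196]
tcp_rot: [[-0.973, 0.231, -0.002], [0.231, 0.973, 0.002], [0.002, 0.001, -1.0]]
force: [-0.9, 6.5, -1.8]
opening: 0.996
```

Emit:
play_rows(targets=[[0,-0.0012,-0.0049,0,0,0,0],[0,0,0,0,0,0,0]])

```text
time_s: 12.52
position: [0.4452, -0.1247, 0.0196]
tcp_rot: [[-0.973, 0.231, -0.001], [0.231, 0.973, 0.002], [0.002, 0.001, -1.0]]
force: [0.6, 6.4, -0.7]
opening: 0.999
```

Emit:
play_rows(targets=[[0,-0.0006,-0.0024,0,0,0,0],[0,0,0,0,0,0,0]])

```text
time_s: 12.78
position: [0.4449, -0.1269, 0.0196]
tcp_rot: [[-0.973, 0.231, -0.001], [0.231, 0.973, 0.002], [0.001, 0.001, -1.0]]
force: [1.0, 7.2, -1.0]
opening: 0.996
```

Emit:
play_rows(targets=[[0,-0.0006,-0.0024,0,0,0,0],[0,0,0,0,0,0,0]])

```text
time_s: 13.02
position: [0.4446, -0.1273, 0.0195]
tcp_rot: [[-0.972, 0.233, -0.001], [0.233, 0.972, 0.004], [0.002, 0.004, -1.0]]
force: [5.9, 17.0, -0.8]
opening: 1.001
```

The full squeeze ends at y ≈ -0.127, where the stop is felt, and drawing the bar takes about 6.5 N. Now the second pump.

Emit:
play_rows(targets=[[0,0.004,0.0166,0,0,0,0],[0,0.004,0.0166,0,0,0,0],[0,0,0,0,0,0,0],[0,-0.0018,-0.0076,0,0,0,0],[0,-0.0018,-0.0076,0,0,0,0],[0,-0.0018,-0.0076,0,0,0,0],[0,-0.0018,-0.0076,0,0,0,0],[0,0,0,0,0,0,0]])

```text
time_s: 14.02
position: [0.445, -0.1271, 0.0195]
tcp_rot: [[-0.972, 0.234, -0.001], [0.234, 0.972, 0.002], [0.001, 0.002, -1.0]]
force: [1.8, 8.2, 2.1]
opening: 1.002
```

Run:
```python
from h import *
s=bot.read_state();print(s["position"],s["time_s"],s["force"],s["opening"])
im=bot.capture("side")
cv2.imwrite("pics/s1.png",cv2.resize(im[150:290,190:350],None,fx=5,fy=4.2857*5/4.2857,interpolation=cv2.INTER_CUBIC)[:600])
```

```text
[ 0.44504362 -0.12709589  0.01952807] 14.025 [1.76274136 8.21625464 2.08991522] 1.002101440417956
```

View pics/s1.png

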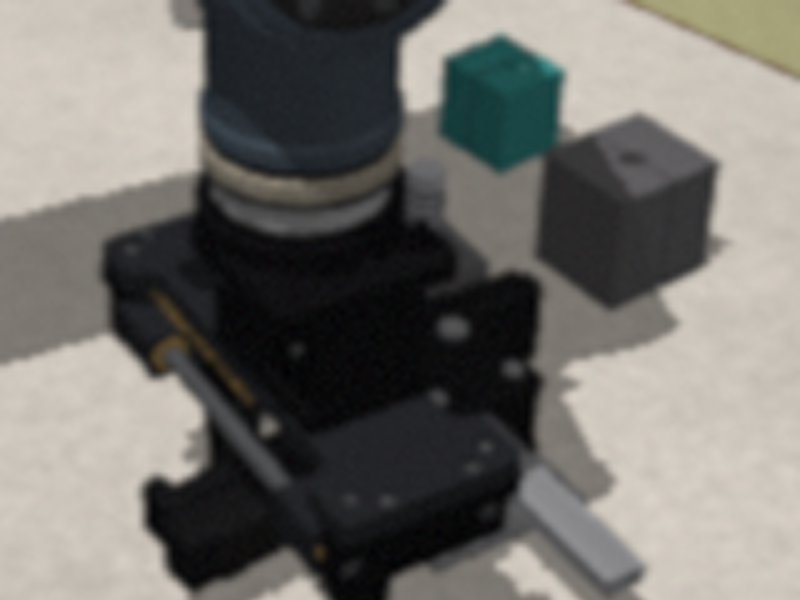

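Run:
```python
from h import *
k=1/1.5625
print(atz("side",190+640/5,150+570/5,.036)-atz("side",490*k,410*k,.036))
im=bot.capture("top")
cv2.imwrite("pics/t1.png",cv2.resize(im[150:240,220:340],None,fx=6.5,fy=6.5,interpolation=cv2.INTER_CUBIC))
```

```text
[ 0.00280229 -0.00872503  0.        ]
```

View pics/t1.png

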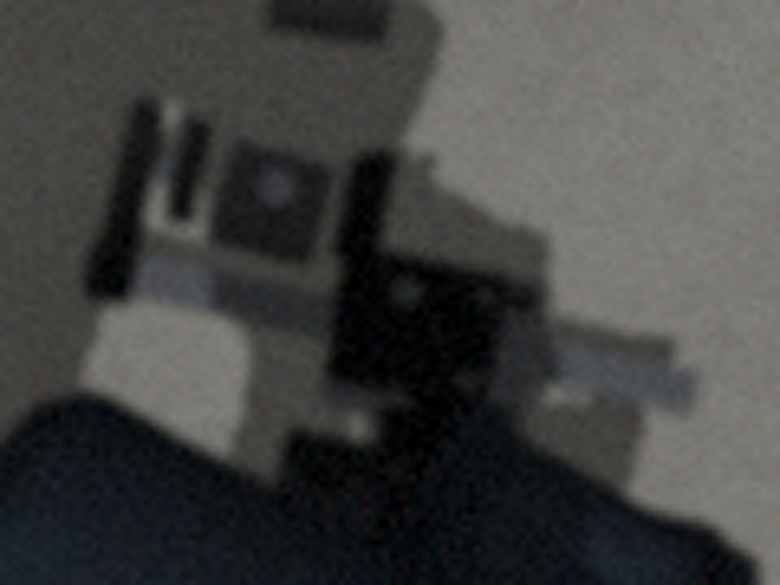

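The top view shows the pad about 9 mm short of the socket and the socket about 8 mm from the fixed jaw. One more full pump is therefore safe, and after that I'll pump in steps with the force watched.

Emit:
play_rows(targets=[[0,0.0037,0.0156,0,0,0,0],[0,0.0037,0.0156,0,0,0,0],[0,0,0,0,0,0,0],[0,-0.0018,-0.0076,0,0,0,0],[0,-0.0018,-0.0076,0,0,0,0],[0,-0.0018,-0.0076,0,0,0,0],[0,0,0,0,0,0,0]])

```text
time_s: 15.0
position: [0.4461, -0.119, 0.0194]
tcp_rot: [[-0.973, 0.232, -0.003], [0.232, 0.973, 0.002], [0.003, 0.001, -1.0]]
force: [-0.6, 5.8, 1.4]
opening: 0.995
```

Emit:
play_rows(targets=[[0,-0.0009,-0.0038,0,0,0,0],[0,-0.001,-0.004,0,0,0,0],[0,0,0,0,0,0,0]])

```text
time_s: 15.38
position: [0.4446, -0.1265, 0.0194]
tcp_rot: [[-0.973, 0.232, -0.002], [0.232, 0.973, 0.002], [0.002, 0.001, -1.0]]
force: [1.2, 6.6, 1.9]
opening: 0.999
```

```bash
cat > m.py <<'E'
from h import *
s=bot.read_state();print(s["position"].round(4),s["time_s"],s["force"].round(1))
# bar direction profile in top view: sample along clamp y at z=.05 through pad/socket (x_c=.045)
im=np.mean([bot.capture("top").astype(float).mean(2) for _ in range(3)],0).astype(np.float32)
O=np.array([.549,-.098]);xc=np.array([.973,-.232]);yc=np.array([.232,.973])
ys=np.arange(.02,.15,.002);g=[]
for y in ys:
    v=[]
    for x in np.arange(.030,.060,.003):
        u=proj("top",[*(O+x*xc+y*yc),.05]);v.append(cv2.getRectSubPix(im,(1,1),tuple(map(float,u)))[0,0])
    g.append(np.mean(v))
print(" ".join(f"{int(1000*y)}:{a:.0f}" for y,a in zip(ys,g)))
E
python3 m.py
```

```text
[ 0.4446 -0.1265  0.0194] 15.375 [1.2 6.6 1.9]
20:24 22:13 23:7 25:4 27:5 29:5 31:5 33:10 35:19 37:32 39:44 41:52 43:52 45:46 47:38 49:32 51:28 53:27 55:27 57:28 59:32 61:34 63:38 65:40 67:42 69:43 71:42 73:40 75:37 77:34 79:31 81:29 83:29 85:29 87:30 89:31 91:33 93:37 95:40 97:38 99:33 101:25 103:19 105:18 107:24 109:35 111:50 113:63 115:73 117:74 119:67 121:53 123:37 125:25 127:19 129:18 131:19 133:22 135:29 137:39 139:50 141:60 143:64 145:66 147:66
```

Emit:
play_rows(targets=[[0,0.0037,0.0156,0,0,0,0],[0,0.0037,0.0156,0,0,0,0],[0,0,0,0,0,0,0],[0,-0.0018,-0.0076,0,0,0,0],[0,-0.0018,-0.0076,0,0,0,0],[0,-0.0018,-0.0076,0,0,0,0],[0,0,0,0,0,0,0]])

```text
time_s: 16.4
position: [0.4463, -0.1184, 0.0195]
tcp_rot: [[-0.973, 0.232, -0.002], [0.232, 0.973, 0.002], [0.003, 0.001, -1.0]]
force: [0.0, 5.6, 2.6]
opening: 1.005
```

Emit:
play_rows(targets=[[0,-0.0009,-0.0039,0,0,0,0],[0,0,0,0,0,0,0]])

```text
time_s: 16.65
position: [0.4455, -0.1219, 0.0194]
tcp_rot: [[-0.973, 0.232, -0.002], [0.232, 0.973, 0.002], [0.003, 0.001, -1.0]]
force: [1.0, 6.6, 2.1]
opening: 0.996
```

Emit:
play_rows(targets=[[0,-0.001,-0.0042,0,0,0,0],[0,0,0,0,0,0,0]])

```text
time_s: 16.9
position: [0.4448, -0.1261, 0.0194]
tcp_rot: [[-0.973, 0.232, -0.002], [0.232, 0.973, 0.002], [0.002, 0.001, -1.0]]
force: [0.8, 7.3, 2.4]
opening: 1.0
```

```bash
python3 m.py
```

```text
[ 0.4448 -0.1261  0.0194] 16.9 [0.8 7.3 2.4]
20:24 22:13 23:7 25:5 27:5 29:5 31:7 33:11 35:20 37:31 39:40 41:46 43:44 45:37 47:31 49:27 51:26 53:27 55:27 57:27 59:28 61:30 63:33 65:36 67:40 69:42 71:42 73:42 75:40 77:38 79:35 81:32 83:30 85:29 87:28 89:27 91:24 93:20 95:16 97:14 99:15 101:21 103:31 105:45 107:59 109:69 111:71 113:66 115:54 117:39 119:27 121:21 123:19 125:19 127:21 129:28 131:38 133:50 135:59 137:65 139:67 141:67 143:66 145:66 147:66
```

Emit:
play_rows(targets=[[0,0.0037,0.0156,0,0,0,0],[0,0.0037,0.0156,0,0,0,0],[0,0,0,0,0,0,0],[0,-0.0018,-0.0076,0,0,0,0],[0,-0.0018,-0.0076,0,0,0,0],[0,-0.0009,-0.0038,0,0,0,0],[0,0,0,0,0,0,0]])

```text
time_s: 17.92
position: [0.4474, -0.1141, 0.0195]
tcp_rot: [[-0.973, 0.232, -0.002], [0.232, 0.973, 0.002], [0.003, 0.001, -1.0]]
force: [-0.5, 6.4, 2.0]
opening: 1.001
```

Emit:
play_rows(targets=[[0,-0.0009,-0.0038,0,0,0,0],[0,0,0,0,0,0,0]])

```text
time_s: 18.18
position: [0.4465, -0.1176, 0.0195]
tcp_rot: [[-0.973, 0.232, -0.002], [0.232, 0.973, 0.002], [0.003, 0.001, -1.0]]
force: [-0.5, 6.5, 1.8]
opening: 1.001
```

Emit:
play_rows(targets=[[0,-0.0009,-0.0038,0,0,0,0],[0,0,0,0,0,0,0]])

```text
time_s: 18.42
position: [0.4456, -0.1214, 0.0194]
tcp_rot: [[-0.973, 0.232, -0.002], [0.232, 0.973, 0.002], [0.003, 0.002, -1.0]]
force: [0.6, 7.1, 2.0]
opening: 0.999
```

Emit:
play_rows(targets=[[0,-0.0005,-0.0022,0,0,0,0],[0,0,0,0,0,0,0]])

```text
time_s: 18.68
position: [0.4452, -0.1235, 0.0194]
tcp_rot: [[-0.973, 0.232, -0.002], [0.232, 0.973, 0.002], [0.003, 0.002, -1.0]]
force: [1.7, 7.6, 2.1]
opening: 1.001
```

Emit:
play_rows(targets=[[0,-0.0005,-0.0022,0,0,0,0],[0,0,0,0,0,0,0]])

```text
time_s: 18.92
position: [0.4448, -0.1257, 0.0194]
tcp_rot: [[-0.973, 0.232, -0.002], [0.232, 0.973, 0.002], [0.002, 0.002, -1.0]]
force: [1.3, 8.2, 1.2]
opening: 1.002
```

```bash
python3 m.py
```

```text
[ 0.4448 -0.1257  0.0194] 18.925 [1.3 8.2 1.2]
20:24 22:13 23:6 25:5 27:5 29:5 31:6 33:6 35:10 37:16 39:20 41:24 43:26 45:27 47:27 49:27 51:28 53:28 55:29 57:32 59:35 61:38 63:40 65:41 67:41 69:40 71:38 73:35 75:32 77:30 79:28 81:28 83:27 85:25 87:21 89:17 91:13 93:13 95:17 97:26 99:41 101:55 103:66 105:71 107:66 109:55 111:39 113:27 115:20 117:17 119:17 121:20 123:27 125:37 127:49 129:60 131:65 133:68 135:68 137:67 139:67 141:66 143:66 145:66 147:67
```

The socket now nearly touches the fixed jaw, since the bright gap has gone. The last pump goes in small steps by force: target about 15 N along the clamp's y before the stop at y ≈ -0.127.

Emit:
play_rows(targets=[[0,0.0037,0.0156,0,0,0,0],[0,0.0037,0.0156,0,0,0,0],[0,0,0,0,0,0,0],[0,-0.0018,-0.0076,0,0,0,0],[0,-0.0009,-0.0038,0,0,0,0],[0,0,0,0,0,0,0]])

```text
time_s: 19.82
position: [0.4499, -0.1067, 0.0195]
tcp_rot: [[-0.973, 0.232, -0.001], [0.232, 0.973, 0.001], [0.001, 0.0, -1.0]]
force: [-0.8, 3.9, 1.9]
opening: 1.0
```

Emit:
play_rows(targets=[[0,-0.0005,-0.0022,0,0,0,0],[0,0,0,0,0,0,0]])

```text
time_s: 20.08
position: [0.4494, -0.1085, 0.0195]
tcp_rot: [[-0.973, 0.231, -0.001], [0.231, 0.973, 0.001], [0.001, 0.0, -1.0]]
force: [-1.5, 4.6, 0.7]
opening: 0.997
```

Emit:
play_rows(targets=[[0,-0.0005,-0.0022,0,0,0,0],[0,0,0,0,0,0,0]])

```text
time_s: 20.32
position: [0.4488, -0.1102, 0.0194]
tcp_rot: [[-0.973, 0.231, -0.002], [0.231, 0.973, 0.001], [0.002, 0.001, -1.0]]
force: [-1.0, 6.4, 1.9]
opening: 0.999
```

Emit:
play_rows(targets=[[0,-0.0005,-0.0022,0,0,0,0],[0,0,0,0,0,0,0]])

```text
time_s: 20.58
position: [0.4483, -0.1121, 0.0194]
tcp_rot: [[-0.973, 0.231, -0.002], [0.231, 0.973, 0.002], [0.002, 0.001, -1.0]]
force: [-1.1, 7.2, 1.3]
opening: 1.002
```

Emit:
play_rows(targets=[[0,-0.0005,-0.0022,0,0,0,0],[0,0,0,0,0,0,0]])

```text
time_s: 20.82
position: [0.4477, -0.1139, 0.0194]
tcp_rot: [[-0.973, 0.231, -0.002], [0.231, 0.973, 0.002], [0.002, 0.002, -1.0]]
force: [-0.1, 9.6, 1.6]
opening: 1.006
```

Emit:
play_rows(targets=[[0,-0.0005,-0.0022,0,0,0,0],[0,0,0,0,0,0,0]])

```text
time_s: 21.08
position: [0.4472, -0.1157, 0.0194]
tcp_rot: [[-0.973, 0.231, -0.002], [0.231, 0.973, 0.003], [0.003, 0.002, -1.0]]
force: [1.5, 10.7, 1.7]
opening: 0.997
```

Emit:
play_rows(targets=[[0,-0.0005,-0.0022,0,0,0,0],[0,0,0,0,0,0,0]])

```text
time_s: 21.32
position: [0.4467, -0.1175, 0.0194]
tcp_rot: [[-0.973, 0.232, -0.002], [0.232, 0.973, 0.003], [0.003, 0.003, -1.0]]
force: [2.4, 12.8, 1.5]
opening: 1.006
```

Emit:
play_rows(targets=[[0,-0.0005,-0.0022,0,0,0,0],[0,0,0,0,0,0,0],[0,0,0,0,0,0,0]])

```text
time_s: 21.7
position: [0.4463, -0.1192, 0.0194]
tcp_rot: [[-0.973, 0.232, -0.002], [0.232, 0.973, 0.004], [0.003, 0.003, -1.0]]
force: [2.7, 14.3, 1.4]
opening: 0.998
```

```bash
python3 m.py
```

```text
[ 0.4463 -0.1192  0.0194] 21.7 [ 2.7 14.3  1.4]
20:24 22:14 23:7 25:5 27:5 29:5 31:5 33:8 35:12 37:18 39:23 41:25 43:26 45:28 47:28 49:27 51:27 53:28 55:30 57:33 59:36 61:39 63:40 65:41 67:40 69:38 71:36 73:34 75:31 77:30 79:28 81:27 83:26 85:23 87:19 89:15 91:13 93:14 95:19 97:30 99:43 101:52 103:58 105:55 107:45 109:33 111:22 113:17 115:17 117:18 119:22 121:30 123:44 125:61 127:79 129:94 131:103 133:103 135:94 137:83 139:73 141:68 143:66 145:66 147:66
```

Emit:
play_rows(targets=[[0,-0.0003,-0.0012,0,0,0,0],[0,0,0,0,0,0,0],[0,0,0,0,0,0,0],[0,0,0,0,0,0,0]])

```text
time_s: 22.35
position: [0.4461, -0.1201, 0.0193]
tcp_rot: [[-0.973, 0.232, -0.002], [0.232, 0.973, 0.004], [0.003, 0.003, -1.0]]
force: [4.3, 16.2, 1.0]
opening: 1.002
```

Run:
```python
from h import *
im=np.mean([bot.capture("top").astype(float) for _ in range(4)],0)
cv2.imwrite("pics/t2.png",cv2.resize(np.clip(im*1.8,0,255).astype(np.uint8)[150:240,220:340],None,fx=6.5,fy=6.5,interpolation=cv2.INTER_CUBIC))
s=bot.read_state();print(s["position"],s["force"],s["time_s"])
```

```text
[ 0.4460625  -0.12010247  0.01934248] [ 4.24252026 16.97648712  1.12942567] 22.55
```

View pics/t2.png

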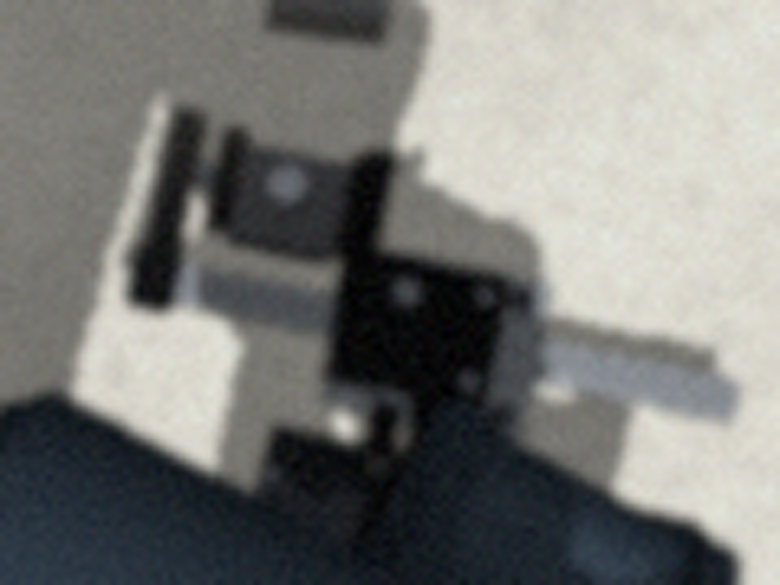

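Emit:
play_rows(targets=[[0,0,0,0,0,0,0],[0,0,0,0,0,0,0],[0,0,0,0,0,0,0],[0,0,0,0,0,0,0]])

```text
time_s: 23.05
position: [0.4461, -0.1201, 0.0193]
tcp_rot: [[-0.973, 0.232, -0.002], [0.232, 0.973, 0.004], [0.003, 0.003, -1.0]]
force: [3.7, 17.0, 1.7]
opening: 1.005
```

Emit:
play_rows(targets=[[0,0,0,0,0,0,0],[0,0,0,0,0,0,0],[0,0,0,0,0,0,0],[0,0,0,0,0,0,0]])

```text
time_s: 23.55
position: [0.446, -0.1201, 0.0193]
tcp_rot: [[-0.973, 0.232, -0.002], [0.232, 0.973, 0.004], [0.003, 0.003, -1.0]]
force: [3.6, 16.0, 1.6]
opening: 1.001
```

The load is steady at about 17 N on the trigger, which means about 30 N at the jaw. Handing in.

```bash
python3 -c "
from rig import bot
print(bot.hand_in()); s=bot.read_state(); print(s['position'],s['force'],s['time_s'])"
```

```text
the job is handed in; nothing more can be done
None
the job is handed in; nothing more can be done
```

The mandrel is fully home in the socket, the socket is clamped against the fixed jaw, and I handed in at about 23.6 s with the trigger still held squeezed. `hand_in()` gives no verdict, so I have no confirmation of the result.

- **Mandrel:** I took the thin mandrel from the stand and lowered it into the bore of the small grey socket with no contact force. I let go at the same height I had gripped it at in the stand, so the tip should be on the bottom. The wrist picture showed it upright and centred.
- **Pumping:** I pulled the trigger with one finger by moving the arm, rather than closing the gripper, so that the wrist force showed the pull on the trigger. It took five full pumps and a sixth partial one, taken in small steps.
- **Final pressure:** The trigger force held steady at about 17 N, well short of the trigger's stop. I work that out as about 30 N at the jaw, inside the 12 to 45 N limit. The pad force itself could not be measured.
- **Last top view:** The socket is against the fixed jaw with the pad against it, the gap behind the pad had closed by roughly 2 mm, and the mandrel is still standing in the bore.

**Checks that disagreed:**
- Two wrist views put the handle and trigger about 8 mm apart, so I centred between them and confirmed the clearance from close up.
- On the last small step the trigger force rose about 2.5 N where I expected 1 N. It then stayed steady.
- In the side view the gripper hid the pad, so I judged the gaps only from the blurry top view.

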